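Seat the tube block in the shaker and lock it

TASK

Lift the metal tube block out of its white cradle, where it can only be taken by its long sides, and stand it flat on the bench, clear of everything, and let go. Then take it again by its two short ends, lower it (do not drop it) into the walled pocket on top of the tube shaker so that it sits fully home and square, let go, and turn the turnbutton all the way across it to its stop. Leave everything else on the bench where it is.

Things in the scene. Friction and masses are not known exactly. Their poses are not given: they have to be found in the camera images.
- block: The tube block: plain aluminium, 4 x 3 grid of 10 mm holes in its top, 64 mm long (own x) x 46 mm wide (own y) x 46 mm high, 0.2 to 0.4 kg. Origin: centre of its underside; z up. It starts in the cradle, holes up, its x along the cradle's x. A half turn about z makes no difference.
- cradle: White plastic cradle, fixed. Base plate 104 (x, the block's length) x 70 (y) x 12 mm; the block stands on it, underside at 12 mm. Two end cheeks, 8 mm thick, 48 mm wide, 50 mm high above the plate, stand 1.5 mm off the block's short ends and hide them; its long sides (own +y, -y) are open to the fingers. Origin: centre of its underside, on the bench.
- shaker: Tube shaker, fixed: white box, 170 (x) x 140 (y) mm, flat grey top 70 mm above the bench, carrying the aluminium pocket. Origin: centre of its underside. The pocket's walls at +x and -x are full length, 8 mm thick; its +y and -y ends have only corner posts, with a 37 mm gap between them, open down to the flat top, for a finger.
- pocket (a point): Centre of the pocket's floor, 70 mm above the bench; axes as the shaker's. Inside it is 49 mm (x) by 67 mm (y): the block, its length along pocket y, has 1.5 mm play per side. Walls are straight to 36 mm above the floor, then flare out about 3 mm up to 42 mm. The seated block has its underside at 0, its top at 46 mm, only 4 mm above the walls: it can be held only by its ends.
- turnbutton (a joint): Turnbutton on a post by the pocket; upright axis at pocket x = 40.5 mm, y = 0. In rad: 0 = at its stop, arm pointing to pocket -x across the block; grows anticlockwise from above to 1.9; at 1.57 the arm points to pocket -y. Starts at 1.45 to 1.8. Steel arm 42 mm long, 14 wide, 6 thick, underside 48 mm above the pocket floor. Stays where left; turns at about 0.03 N m.
- wing (a point): Middle of the top edge of the turnbutton's thumb wing, on the turning axis, 70 mm above the pocket floor. The wing is an upright plate, 30 mm long along the arm, 8 mm thick, standing 16 mm above the arm's top face. Own x lies along the wing, the arm points to -x; it turns with the turnbutton.
- spare: Bystander: a lower spare block, 60 x 36 x 26 mm, two large holes, aluminium. Origin: centre of underside.
- cup: Bystander: specimen jar with white cap, 52 mm across, 50 mm high. Origin: centre of underside.
- timer: Bystander: white timer, 30 (x) x 60 (y) x 45 mm high, beyond the cradle's -x end. Origin: centre of underside.
- holder: Bystander: grey holder 50 x 90 x 40 mm with three capped tubes, 101 mm high in all. Origin: centre of underside.
- disinfectant: Bystander: bottle, 68 mm across, 170 mm high. Origin: centre of underside.
- tipbox: Bystander: box of pipette tips, 85 x 120 x 70 mm high. Origin: centre of underside.
- tray: Bystander: steel tray 90 x 150 x 30 mm with tubes. Origin: centre of underside.
Mind the look-alikes: they are no part of the job. Leave any brown or yellow look-alike of the cradle alone.

How it is judged:
By the outcome, as a careful person would: the job done as asked, in the order asked, and still so for the second after the job is handed in, with the robot touching nothing.
It also fails if it takes over 67 s, if anything falls off the work surface, if the arm or the gripper's body presses on something with over 40 N, if the wrist force passes 120 N, or if a joint passes its speed limit or range.

ROBOT

A 6-joint arm with a two-finger parallel gripper is mounted at the origin on the work surface. World frame = base frame: x ahead of the robot, y to its left, z up, the work surface at z = 0. Lengths are in mm, angles in degrees, forces in N, time in s.
With the tool pointing down it reaches from about 275 to 1000 mm from the base axis. Payload 8.4 kg.
Tool frame: the origin (TCP) lies at the very end of the fingers, on their centre line; the grasp point (between the pads) lies 19 mm behind it; z points along the fingers, y is the line along which they close (so a half turn about z gives the same grasp; the last joint's range is limited). The gripper opens to 85 mm and grips with 20 to 120 N. Pads are 22 mm wide; open, the fingers measure 114 mm over their backs; the gripper's body (76 mm by 85 mm) begins 54 mm behind the grasp point. The pads swing forward as they close: fully open they stand 13 mm farther back than shut.
Start: joints at [67.128, 20.225, 93.587, -0, 66.188, -0.138], TCP at [241.542, 576.442, 231.281] pointing down, gripper open.
Joint ranges: [-150.9, 150.9], [-52.94, 120.26], [3.33, 152.33], [-74.26, 254.26], [0, 154.13], [-172.89, 172.89]. Speed limits (degrees/s): [127.2, 127.2, 159.86, 180, 180, 180].

INTERFACE

Orientations are given as a 3x3 rotation matrix whose columns are the frame's x, y, z axes.
In Python, from station import bot gives the robot as it stands.
- The arm moves only by the tool send_rows, never from a script. Its argument "commands" is text: rows parted by semicolons, each of 7 numbers parted by spaces: the shift along the tool's x, y, z each as a share of 0.02 m, from -1 to 1, then the turn, a rotation vector about the tool's x, y, z each as a share of 4 degrees, from -1 to 1, then the opening, from -1 (shut) to 1 (fully open). In form: x y z rx ry rz gripper; .... A call has 1 to 5 rows; each row shifts and turns the commanded pose from where the row before left it, along the tool's axes as they then stand; what a row does not reach is not made up. A row lasts 1/10 s, in which the tool goes at most 50 mm and 8.59 degrees, less where a joint would pass 70% of its speed; a pose out of reach is approached as far as the arm can. A call with a number of a shift or a turn outside -1 to 1 is refused whole. A call with a gripper value outside its range is refused whole. The fingers move at their own pace and stop on an object; "newtons" is the grip in N (left out, the last holds). Time passes only in rows, so rows that do not move let the fingers close. It gives the time, the measured TCP pose, the force, the opening and the grip force at its end, in the units of the state.
- bot.sense(): the state, without advancing time (a new reading comes with each control period).
- bot.camera(name): name is "side" or "top"; returns (picture, depth): 420x560x3 uint8, red, green, blue; 420x560 float32, mm along the optical axis (not along the pixel's ray), 0 where there is no reading.
- bot.camera_info(name): a dict with "camera_matrix" (3x3 intrinsics, pixels), "origin" and "attitude" of the camera in the world. Camera axes: x right, y up, looking along -z (the intrinsics and any distortion apply to the point x, -y, -z); pixel columns grow to the right and rows downward; lengths in mm; the calibration is good to about 2 mm. A picture is of the moment at which its call begins. camera_info takes no time and is no camera call.
- bot.close_job(): hands the job in; it is judged then, once.
The state is a dict: "clock": time; "q": joint angles; "joint_vel": joint speeds; "joint_efforts": joint torques, N m; "position": TCP position; "tcp_rot": TCP orientation; "contact_force": force on the tool from outside, world axes, zero at the start; "moment": the same for the moment, N m; "gripper_width": finger opening in mm; "finger_force": force on a finger pad.
Only numpy, scipy, OpenCV 4.12 (cv2) and the standard library are available. Lean on these libraries where they do the work, as an engineer would, in place of code of your own. Each camera call takes 0.05 s, during which the arm holds its last target. There are 200 camera calls.

## Working session

There is one attempt and no reset: what is moved stays moved. The work goes in short steps, Python scripts to look and compute and a tool call to move; the robot and the scene stay as the last step left them, time stands still between calls to the robot, and variables do not carry over. Pictures are saved under pics/ and viewed, at most 10 in all, crops included, and the job is handed in when it is done.

Besides the shell and the picture viewer there is one more tool, called after ">>>" by a JSON object that holds its "method" and its "body". send_rows: Moves the arm, as the interface text tells. Shift numbers are shares of 0.02 m and turn numbers shares of 4 degrees, none past 1 either way. Its arguments: {"type":"object","properties":{"commands":{"type":"string"},"newtons":{"type":"number"}},"required":["commands"]}

```bash
mkdir -p pics; python3 - <<'E'
from station import bot
import cv2,numpy as np
for n in("side","top"):
    p,d=bot.camera(n); cv2.imwrite(f"pics/{n}0.png",cv2.resize(p[:,:,::-1],(784,588),interpolation=cv2.INTER_CUBIC)); np.savez(f"{n}0.npz",p=p,d=d)
    print(n,bot.camera_info(n))
print(bot.sense())
E
```

```text
side {'camera_matrix': array([[445.9000479 ,   0.        , 276.04155798],
       [  0.        , 445.9000479 , 216.16541529],
       [  0.        ,   0.        ,   1.        ]]), 'origin': array([  31.26340251, -575.93814783,  672.70934775]), 'attitude': array([[ 0.68527939,  0.44238971, -0.57851837],
       [-0.72810681,  0.39883334, -0.55748761],
       [-0.01589437,  0.80325794,  0.59541923]])}
top {'camera_matrix': array([[476.66469226,   0.        , 279.72752388],
       [  0.        , 476.66469226, 208.57844108],
       [  0.        ,   0.        ,   1.        ]]), 'origin': array([ 512.86932439,  -33.49816003, 1205.48006102]), 'attitude': array([[ 0.00963193,  0.99795166, -0.06324324],
       [-0.99988153,  0.00885255, -0.01259224],
       [-0.01200658,  0.06335703,  0.9979187 ]])}
{'clock': 0.1, 'q': array([ 6.71279387e+01,  2.02597898e+01,  9.36269523e+01,  1.79576265e-03,
        6.61881805e+01, -1.39486420e-01]), 'joint_vel': array([-0.015828  , -0.12203613, -0.10239158,  0.05230757,  0.22376501,
        0.04848626]), 'joint_efforts': array([-5.48105309e-04, -6.06360483e+01, -3.42819607e+01, -1.23520890e-04,
        3.90622139e-03,  2.57484248e-05]), 'position': array([241.35399841, 576.02763886, 230.60693607]), 'tcp_rot': array([[-9.22313632e-01,  3.86441817e-01, -5.34669002e-04],
       [ 3.86442185e-01,  9.22312861e-01, -1.19368878e-03],
       [ 3.18408351e-05, -1.30757409e-03, -9.99999145e-01]]), 'contact_force': array([-0.51833734,  0.11639553,  0.30525724]), 'moment': array([ 0.01896433, -0.0143595 , -0.01771362]), 'finger_force': 0.0, 'gripper_width': 85.46580490432773}
```

View pics/side0.png

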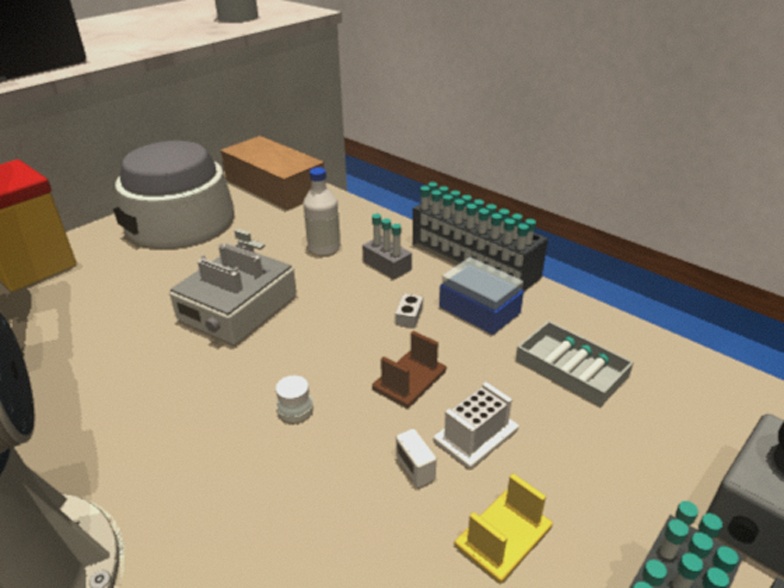

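View pics/top0.png

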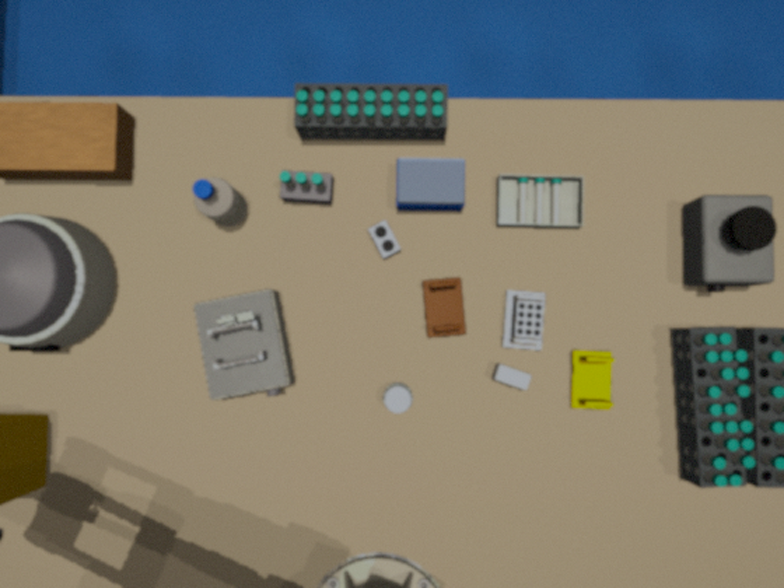

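```bash
cat > h.py <<'E'
import numpy as np,cv2
from station import bot
I={n:bot.camera_info(n) for n in("side","top")}
def cloud(n,d):
    c=I[n];K=c["camera_matrix"];v,u=np.indices(d.shape)
    P=np.stack([(u-K[0,2])/K[0,0]*d,-(v-K[1,2])/K[1,1]*d,-d],-1)
    return P@c["attitude"].T+c["origin"]
def proj(n,X):
    c=I[n];p=(np.asarray(X,float)-c["origin"])@c["attitude"];K=c["camera_matrix"]
    return np.stack([K[0,0]*p[...,0]/-p[...,2]+K[0,2],K[1,1]*-p[...,1]/-p[...,2]+K[1,2]],-1)
def ray(n,uv):
    c=I[n];K=c["camera_matrix"];uv=np.asarray(uv,float)
    r=np.stack([(uv[...,0]-K[0,2])/K[0,0],-(uv[...,1]-K[1,2])/K[1,1],-np.ones(uv.shape[:-1])],-1)@c["attitude"].T
    return c["origin"],r
def at_z(n,uv,z):
    o,r=ray(n,uv); return o+r*((z-o[2])/r[...,2])[...,None]
def tri(a,b):  # pixel in side, pixel in top -> point, gap
    o1,r1=ray("side",a);o2,r2=ray("top",b)
    r1/=np.linalg.norm(r1);r2/=np.linalg.norm(r2)
    s=np.linalg.lstsq(np.stack([r1,-r2],1),o2-o1,rcond=None)[0]
    p,q=o1+s[0]*r1,o2+s[1]*r2
    return (p+q)/2,np.linalg.norm(p-q)
def crop(p,u,v,w,h,s): return cv2.resize(p[v:v+h,u:u+w,::-1],(w*s,h*s),interpolation=cv2.INTER_CUBIC)
E
python3 - <<'E'
from h import *
T=np.load("top0.npz");S=np.load("side0.npz")
cv2.imwrite("pics/c1.png",np.hstack([crop(T['p'],350,195,50,75,8),crop(T['p'],139,200,66,100,6)]))
cv2.imwrite("pics/c2.png",np.hstack([crop(S['p'],300,265,75,75,5),crop(S['p'],115,155,100,100,4)]))
for n,D in(("top",T),("side",S)):
    P=cloud(n,D['d'])
    # coarse centres
    if n=="top": c=P[229,377];s=P[245,172]; print("approx",c,s)
    def near(c,r,z0,z1):
        m=(np.hypot(P[...,0]-c[0],P[...,1]-c[1])<r)&(P[...,2]>z0)&(P[...,2]<z1)&(D['d']>0); return P[m]
    for nm,q in(("blocktop",near(c,50,52,70)),("shaktop",near(s,130,64,76)),("walls",near(s,90,103,117)),("turn",near(s,100,120,150)),("bench",near(c,120,-8,6))):
        if len(q)<3: print(n,nm,len(q));continue
        r=cv2.minAreaRect(q[:,:2].astype(np.float32));print(n,nm,len(q),np.median(q,0).round(1),r)
E
```

```text
Traceback (most recent call last):
ValueError: all the input array dimensions except for the concatenation axis must match exactly, but along dimension 0, the array at index 0 has size 375 and the array at index 1 has size 400
```

View pics/c1.png

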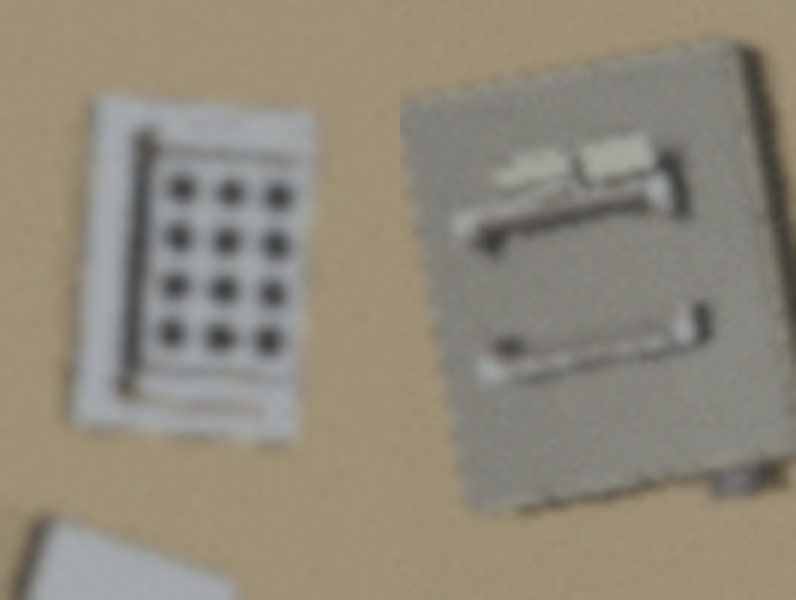

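View c2.

```bash
cat > m.py <<'E'
from h import *
T=np.load("top0.npz");S=np.load("side0.npz")
cv2.imwrite("pics/c2.png",np.hstack([crop(S['p'],305,265,75,100,5),crop(S['p'],117,150,85,100,5)]))
for n,D in(("top",T),("side",S)):
    P=cloud(n,D['d'])
    if n=="top": c=P[229,377];s=P[245,172]; print("approx",c,s)
    def near(c,r,z0,z1):
        m=(np.hypot(P[...,0]-c[0],P[...,1]-c[1])<r)&(P[...,2]>z0)&(P[...,2]<z1)&(D['d']>0); return P[m]
    for nm,q in(("blocktop",near(c,50,52,70)),("shaktop",near(s,130,64,76)),("walls",near(s,90,103,117)),("turn",near(s,100,120,150)),("bench",near(c,120,-8,6))):
        if len(q)<3: print(n,nm,len(q));continue
        r=cv2.minAreaRect(q[:,:2].astype(np.float32));print(n,nm,len(q),np.median(q,0).round(1),r)
E
python3 m.py
```

```text
approx [ 538.51312965 -252.58190828   59.89727642] [495.59925507 237.03605206  68.21202583]
top blocktop 660 [ 541.1 -253.2   58.5] ((541.9988403320312, -253.77114868164062), (47.120155334472656, 83.0381088256836), 86.16374969482422)
top shaktop 3345 [490.5 234.7  69.8] ((494.57781982421875, 237.72970581054688), (168.47698974609375, 138.92547607421875), 11.532629013061523)
top walls 287 [509.5 238.7 109.2] ((503.10662841796875, 240.30783081054688), (81.85132598876953, 83.42265319824219), 11.790919303894043)
top turn 160 [536.8 233.1 125.2] ((536.4136962890625, 233.3212127685547), (16.684022903442383, 57.21263122558594), 11.747851371765137)
top bench 5399 [ 543.3 -258.8   -0. ] ((538.294921875, -254.830810546875), (233.76309204101562, 239.2959442138672), 80.29667663574219)
side blocktop 895 [ 538.6 -255.9   57.5] ((540.368408203125, -254.3704071044922), (48.38850784301758, 85.00125122070312), 86.37409973144531)
side shaktop 1554 [460.  211.4  69.6] ((491.7596435546875, 237.5602264404297), (167.1812744140625, 139.11087036132812), 12.43515682220459)
side walls 303 [509.5 236.3 107.8] ((500.8350830078125, 239.39456176757812), (84.40078735351562, 84.74810791015625), 11.80990219116211)
side turn 149 [532.  235.9 125.7] ((533.1902465820312, 233.32762145996094), (16.144115447998047, 59.86499786376953), 18.063764572143555)
side bench 5782 [ 531.9 -286.8   -0.6] ((540.125732421875, -248.87591552734375), (231.46202087402344, 239.2627716064453), 63.157283782958984)
```

View pics/c2.png

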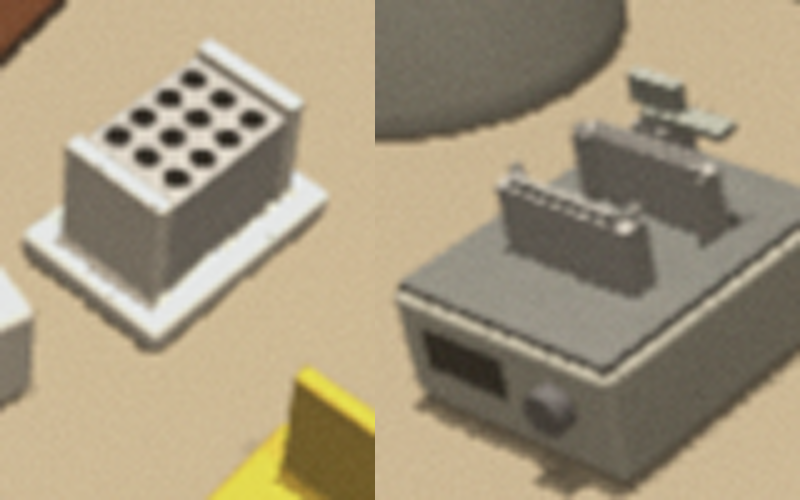

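```bash
python3 - <<'E'
from h import *
f=lambda c,s,o:(np.array(c)+.5)/s-.5+np.array(o)
t=f([(183,189),(278,196),(267,341),(171,333)],8,(350,195))
s=f([(193,79),(253,119),(177,178),(118,135)],5,(305,265))
X=[]
for a,b in zip(s,t): p,g=tri(a,b);X.append(p);print(p.round(1),round(g,2))
X=np.array(X);print("block",X.mean(0).round(1))
for n,v in(("L1",X[0]-X[3]),("L2",X[1]-X[2]),("w1",X[0]-X[1]),("w2",X[3]-X[2])):print(n,np.linalg.norm(v).round(1),np.degrees(np.arctan2(v[1],v[0])).round(1))
for n,u in(("top",t),("side",s)):
    Q=at_z(n,u,58);v=Q[0]-Q[3]+Q[1]-Q[2];print(n,"z58",Q.mean(0).round(1),np.degrees(np.arctan2(v[1],v[0])).round(1))
# pocket
a=np.radians(11.8);R=np.array([[np.cos(a),np.sin(a)],[-np.sin(a),np.cos(a)]])
for n in("top","side"):
    D=np.load(n+"0.npz")['d'];P=cloud(n,D);q=(P[...,:2]-[495,238])@R.T
    for lo,hi in((76,102),(103,116),(120,129),(131,145)):
        m=(D>0)&(abs(q[...,0])<70)&(abs(q[...,1])<60)&(P[...,2]>lo)&(P[...,2]<hi)
        x,y,z=q[m][:,0],q[m][:,1],P[m][:,2]
        print(n,lo,hi,len(x)); 
        if lo<120: print(" hist x",[(int(b),int(k)) for k,b in zip(*np.histogram(x,np.arange(-50,62,3))) if k])
        for nm,k in(("-x wall",x<-10),("+x",(x>10))):
            if k.sum()>5: print("  ",nm,k.sum(),"x",np.percentile(x[k],[1,10,50,90,99]).round(1),"y",np.percentile(y[k],[1,10,50,90,99]).round(1),"z",np.median(z[k]).round(1))
E
```

```text
[ 563.6 -241.    59.1] 2.3
[ 562.  -269.8   58.4] 1.68
[ 518.6 -266.5   58.3] 1.46
[ 520.6 -237.6   59. ] 1.66
block [ 541.2 -253.7   58.7]
L1 43.1 -4.5
L2 43.6 -4.4
w1 28.9 86.8
w2 29.0 86.0
top z58 [ 541.8 -254.5   58. ] -4.7
side z58 [ 541.1 -252.8   58. ] -4.2
top 76 102 78
 hist x [(-44, 1), (-35, 4), (-32, 5), (-29, 5), (-26, 4), (-23, 7), (-20, 2), (-17, 1), (-8, 1), (-5, 1), (13, 1), (16, 7), (19, 6), (22, 23), (25, 2), (28, 5), (34, 2)]
   -x wall 30 x [-60.  -32.9 -26.2 -20.1 -17.3] y [-40.9 -40.6 -32.5  36.   50.7] z 89.1
   +x 46 x [16.4 18.5 24.1 29.7 34.5] y [-41.4 -41.   -7.1  34.6  40.7] z 89.7
top 103 116 286
 hist x [(-35, 13), (-32, 40), (-29, 48), (-26, 24), (-23, 7), (-20, 4), (16, 1), (19, 9), (22, 23), (25, 49), (28, 41), (31, 22), (34, 1), (46, 2), (49, 2)]
   -x wall 136 x [-32.5 -31.6 -28.  -24.2 -19.6] y [-39.3 -34.8  -1.   36.2  41.7] z 109.1
   +x 150 x [19.2 23.6 27.5 31.7 49.1] y [-40.6 -35.6  -1.7  35.7  40.4] z 109.2
top 120 129 105
   +x 105 x [31.4 34.2 40.1 46.6 47.9] y [-41.4 -37.9 -22.2  -0.2   4.6] z 123.7
top 131 145 53
   +x 53 x [36.  36.4 39
[... 279 characters left out ...]
28.2 -20.1] y [-41.8 -39.8  -7.9  31.3  41.7] z 89.0
   +x 253 x [15.7 17.8 23.  25.7 37.2] y [-41.7 -40.   -0.7  34.6  41.7] z 89.4
side 103 116 300
 hist x [(-38, 6), (-35, 40), (-32, 56), (-29, 20), (-26, 10), (-23, 8), (13, 1), (16, 12), (19, 15), (22, 44), (25, 42), (28, 18), (31, 13), (34, 6), (37, 3), (40, 2), (43, 2), (46, 2)]
   -x wall 140 x [-35.3 -34.  -30.5 -25.1 -20.5] y [-41.8 -36.8  -4.3  34.9  42.1] z 106.5
   +x 160 x [16.3 19.7 25.5 33.3 45.5] y [-39.9 -34.5  -4.4  34.5  40.3] z 108.7
side 120 129 89
   +x 89 x [29.7 31.7 36.  43.4 46.9] y [-42.4 -39.3 -18.3   2.2  13.8] z 123.9
side 131 145 55
   +x 55 x [33.  34.3 36.  40.8 43.2] y [-15.2 -12.9  -1.3  11.8  15.8] z 137.4
```

```bash
cat > plan.py <<'E'
from h import *
from scipy.spatial.transform import Rotation as Ro
def Rt(phi):
    c,s=np.cos(np.radians(phi)),np.sin(np.radians(phi));return np.array([[-s,c,0],[c,s,0],[0,0,-1.]])
def plan(wps,g,start=None):
    """wps: (x,y,z,yaw of tool y,max share); prints row texts, 5 per line"""
    s=bot.sense();p,R=(s["position"].copy(),s["tcp_rot"].copy()) if start is None else (np.array(start[:3],float),Rt(start[3]))
    out=[]
    for x,y,z,phi,k in wps:
        T=np.array([x,y,z],float);RT=Rt(phi)
        n=max(1,int(np.ceil(max(np.abs(T-p).max()*1.0/(20*k),np.linalg.norm(T-p)/(20*k*1.2),np.degrees(Ro.from_matrix(R.T@RT).magnitude())/(4*min(1,k*1.0+.2))))))
        while True:
            P,Q=p.copy(),R.copy();rows=[];ok=True
            for i in range(n):
                m=n-i
                d=Q.T@(T-P)/m/20;r=Ro.from_matrix(Q.T@RT).as_rotvec(degrees=True)/m/4
                v=np.round(np.r_[d,r],2)
                if np.abs(v).max()>1: ok=False;break
                rows.append(" ".join("%g"%(a+0.) for a in v)+f" {g:g}")
                P=P+Q@v[:3]*20;Q=Q@Ro.from_rotvec(v[3:]*4,degrees=True).as_matrix()
            if ok: break
            n+=1
        out+=rows;p,R=P,Q
    for i in range(0,len(out),5): print("; ".join(out[i:i+5]))
    print(len(out),"rows, end",p.round(1))
E
python3 - <<'E'
from plan import *
print(at_z("top",np.array([257.,229.]),0))
plan([(541.3,-253.7,130,85.5,1)],1)
E
```

```text
[537.01257699  38.69082392   0.        ]
-0.71 -0.77 0.12 0 0 -0.11 1; -0.71 -0.78 0.12 0 0 -0.11 1; -0.7 -0.78 0.12 0 0 -0.11 1; -0.69 -0.79 0.12 0 0 -0.11 1; -0.69 -0.79 0.12 0 0 -0.11 1
-0.68 -0.8 0.12 0 0 -0.11 1; -0.67 -0.81 0.12 0 0 -0.11 1; -0.67 -0.81 0.12 0 0 -0.11 1; -0.66 -0.82 0.12 0 0 -0.11 1; -0.66 -0.82 0.12 0 0 -0.11 1
-0.65 -0.83 0.12 0 0 -0.11 1; -0.64 -0.83 0.12 0 0 -0.11 1; -0.64 -0.83 0.12 0 0 -0.11 1; -0.63 -0.84 0.12 0 0 -0.11 1; -0.62 -0.84 0.12 0 0 -0.11 1
-0.62 -0.85 0.12 0 0 -0.11 1; -0.61 -0.85 0.12 0 0 -0.11 1; -0.6 -0.86 0.12 0 0 -0.11 1; -0.6 -0.86 0.12 0 0 -0.11 1; -0.59 -0.87 0.12 0 0 -0.11 1
-0.58 -0.87 0.12 0 0 -0.11 1; -0.58 -0.88 0.12 0 0 -0.11 1; -0.57 -0.88 0.12 0 0 -0.11 1; -0.56 -0.89 0.12 0 0 -0.11 1; -0.56 -0.89 0.12 0 0 -0.11 1
-0.55 -0.89 0.12 0 0 -0.11 1; -0.54 -0.9 0.12 0 0 -0.11 1; -0.54 -0.9 0.12 0 0 -0.11 1; -0.53 -0.91 0.12 0 0 -0.11 1; -0.52 -0.91 0.12 0 0 -0.11 1
-0.52 -0.92 0.12 0 0 -0.1 1; -0.51 -0.92 0.12 0 0 -0.11 1; -0.5 -0.92 0.12 0 0 -0.1 1; -0.5 -0.93 0.12 0 0 -0.11 1; -0.49 -0.93 0.12 0 0 -0.1 1
-0.48 -0.93 0.12 0 0 -0.11 1; -0.48 -0.94 0.13 0 0 -0.1 1; -0.47 -0.94 0.12 0 0 -0.11 1; -0.46 -0.94 0.13 0 0 -0.1 1; -0.45 -0.95 0.12 -0.01 0 -0.11 1
-0.45 -0.95 0.13 0 0 -0.1 1; -0.44 -0.95 0.12 -0.01 -0.01 -0.11 1
42 rows, end [ 541.2 -253.6  130. ]
```

>>> {"method": "send_rows", "body": {"commands": "-0.85 -0.93 0.1 0 0 0 1; -0.85 -0.93 0.1 0 0 0 1; -0.85 -0.93 0.1 0 0 0 1; -0.85 -0.93 0.1 0 0 0 1; -0.85 -0.93 0.1 0 0 0 1", "newtons": 60}}

```text
clock: 0.6
position: [284.1, 456.7, 220.9]
tcp_rot: [[-0.922, 0.386, -0.0], [0.386, 0.922, -0.001], [0.0, -0.001, -1.0]]
contact_force: [-0.5, 0.4, 0.7]
gripper_width: 85.5
finger_force: 0.0
```

>>> {"method": "send_rows", "body": {"commands": "-0.85 -0.93 0.1 0 0 0 1; -0.85 -0.93 0.1 0 0 0 1; -0.85 -0.93 0.1 0 0 0 1; -0.85 -0.93 0.1 0 0 0 1; -0.85 -0.93 0.1 0 0 0 1"}}

```text
clock: 1.1
position: [326.5, 338.1, 211.0]
tcp_rot: [[-0.922, 0.386, -0.0], [0.386, 0.922, -0.0], [0.0, -0.0, -1.0]]
contact_force: [-0.3, 0.1, 0.1]
gripper_width: 85.4
finger_force: 0.0
```

>>> {"method": "send_rows", "body": {"commands": "-0.85 -0.93 0.1 0 0 0 1; -0.85 -0.93 0.1 0 0 0 1; -0.85 -0.93 0.1 0 0 0 1; -0.85 -0.93 0.1 0 0 0 1; -0.85 -0.93 0.1 0 0 0 1"}}

```text
clock: 1.6
position: [368.9, 219.5, 201.1]
tcp_rot: [[-0.922, 0.386, -0.0], [0.386, 0.922, -0.0], [0.0, -0.0, -1.0]]
contact_force: [1.8, -0.3, -0.7]
gripper_width: 85.3
finger_force: 0.0
```

>>> {"method": "send_rows", "body": {"commands": "-0.85 -0.93 0.1 0 0 0 1; -0.85 -0.93 0.1 0 0 0 1; -0.85 -0.93 0.1 0 0 0 1; -0.85 -0.93 0.1 0 0 0 1; -0.85 -0.93 0.1 0 0 0 1"}}

```text
clock: 2.1
position: [411.4, 100.9, 191.1]
tcp_rot: [[-0.922, 0.386, -0.0], [0.386, 0.922, -0.0], [0.0, -0.0, -1.0]]
contact_force: [0.2, 0.5, 0.2]
gripper_width: 85.4
finger_force: 0.0
```

>>> {"method": "send_rows", "body": {"commands": "-0.85 -0.93 0.1 0 0 0 1; -0.85 -0.93 0.1 0 0 0 1; -0.85 -0.93 0.1 0 0 0 1; -0.85 -0.93 0.1 0 0 0 1; -0.85 -0.93 0.1 0 0 0 1"}}

```text
clock: 2.6
position: [453.8, -17.7, 181.0]
tcp_rot: [[-0.922, 0.387, -0.0], [0.387, 0.922, 0.0], [0.0, -0.0, -1.0]]
contact_force: [-0.5, 0.2, -0.1]
gripper_width: 85.2
finger_force: 0.0
```

>>> {"method": "send_rows", "body": {"commands": "-0.85 -0.93 0.1 0 0 0 1; -0.85 -0.93 0.1 0 0 0 1; -0.85 -0.93 0.1 0 0 0 1; -0.85 -0.93 0.1 0 0 0 1; -0.85 -0.93 0.1 0 0 0 1"}}

```text
clock: 3.1
position: [496.3, -136.3, 171.0]
tcp_rot: [[-0.922, 0.387, -0.0], [0.387, 0.922, 0.0], [0.001, -0.0, -1.0]]
contact_force: [0.7, 0.5, -0.4]
gripper_width: 85.7
finger_force: 0.0
```

>>> {"method": "send_rows", "body": {"commands": "-0.85 -0.93 0.1 0 0 0 1; -0.85 -0.93 0.1 0 0 0 1; -0.85 -0.93 0.1 0 0 0 1; -0.85 -0.93 0.1 0 0 0 1; -0.85 -0.93 0.1 0 0 0 1"}}

```text
clock: 3.6
position: [538.7, -254.8, 160.8]
tcp_rot: [[-0.922, 0.387, -0.001], [0.387, 0.922, 0.0], [0.001, 0.0, -1.0]]
contact_force: [0.2, 0.4, 0.2]
gripper_width: 85.2
finger_force: 0.0
```

>>> {"method": "send_rows", "body": {"commands": "0 0 0 0 0 -0.91 1; 0 0 0 0 0 -0.91 1; 0 0 0 0 0 -0.91 1; 0 0 0 0 0 -0.91 1; 0 0 0 0 0 -0.91 1"}}

```text
clock: 4.1
position: [538.4, -253.8, 160.9]
tcp_rot: [[-0.997, 0.077, -0.001], [0.077, 0.997, 0.0], [0.001, 0.0, -1.0]]
contact_force: [0.5, 0.5, -0.5]
gripper_width: 85.3
finger_force: 0.0
```

```bash
python3 - <<'E'
from plan import *
plan([(541.3,-253.7,100,85.5,1),(541.3,-253.7,17,85.5,.6)],1)
E
```

```text
-0.04 0 0.76 0 0 0.01 1; -0.03 0.01 0.76 0 0 0.01 1; -0.04 0 0.76 0 -0.01 0 1; -0.03 0.01 0.76 0 0 0.01 1; 0 0 0.59 0 0 0 1
0 0 0.59 0 0 0 1; 0 0 0.59 0 0 0 1; 0 0 0.6 0 0 0 1; 0 0 0.59 0 0 0 1; 0 0 0.6 0 0 0 1
0 0 0.59 0 0 0 1
11 rows, end [ 541.2 -253.6   17.1]
```

>>> {"method": "send_rows", "body": {"commands": "-0.03 0 0.76 0 0 0 1; -0.03 0 0.76 0 0 0 1; -0.04 0 0.76 0 0 0 1; -0.04 0.01 0.76 0 0 0 1; 0 0 0.6 0 0 0 1"}}

```text
clock: 4.6
position: [540.9, -253.6, 86.3]
tcp_rot: [[-0.997, 0.079, -0.002], [0.079, 0.997, 0.001], [0.002, 0.001, -1.0]]
contact_force: [0.5, -0.5, 0.3]
gripper_width: 85.3
finger_force: 0.0
```

>>> {"method": "send_rows", "body": {"commands": "0 0 0.6 0 0 0 1; 0 0 0.6 0 0 0 1; 0 0 0.6 0 0 0 1; 0 0 0.6 0 0 0 1; 0 0 0.6 0 0 0 1"}}

```text
clock: 5.1
position: [541.6, -254.0, 27.6]
tcp_rot: [[-0.997, 0.079, 0.0], [0.079, 0.997, -0.0], [-0.0, -0.0, -1.0]]
contact_force: [0.7, -0.1, -1.0]
gripper_width: 85.5
finger_force: 0.0
```

>>> {"method": "send_rows", "body": {"commands": "0 0 0.5 0 0 0 1; 0 0 0 0 0 0 1; 0 0 0 0 0 0 -1; 0 0 0 0 0 0 -1; 0 0 0 0 0 0 -1"}}

```text
clock: 5.6
position: [542.1, -254.3, 19.3]
tcp_rot: [[-0.997, 0.079, 0.001], [0.079, 0.997, -0.001], [-0.001, -0.001, -1.0]]
contact_force: [-4.1, 1.6, 3.3]
gripper_width: 45.5
finger_force: 61.7
```

>>> {"method": "send_rows", "body": {"commands": "0 0 0 0 0 0 -1; 0 0 0 0 0 0 -1; 0 0 0 0 0 0 -1; 0 0 0 0 0 0 -1; 0 0 0 0 0 0 -1"}}

```text
clock: 6.1
position: [542.1, -254.3, 19.3]
tcp_rot: [[-0.997, 0.079, 0.001], [0.079, 0.997, -0.001], [-0.001, -0.001, -1.0]]
contact_force: [-0.2, -0.5, 6.8]
gripper_width: 45.4
finger_force: 62.3
```

>>> {"method": "send_rows", "body": {"commands": "0 0 -0.2 0 0 0 -1; 0 0 -0.5 0 0 0 -1; 0 0 -0.8 0 0 0 -1; 0 0 -1 0 0 0 -1; 0 0 -1 0 0 0 -1"}}

```text
clock: 6.6
position: [541.4, -253.8, 90.2]
tcp_rot: [[-0.997, 0.079, -0.0], [0.079, 0.997, 0.0], [0.0, 0.0, -1.0]]
contact_force: [0.3, 0.2, -2.9]
gripper_width: 45.6
finger_force: 61.8
```

>>> {"method": "send_rows", "body": {"commands": "0 0 -1 0 0 0 -1; 0 0 -1 0 0 0 -1; 0 0 -0.5 0 0 0 -1; 0 0 0 0 0 0 -1; 0 0 0 0 0 0 -1"}}

```text
clock: 7.1
position: [541.2, -253.8, 138.3]
tcp_rot: [[-0.997, 0.079, -0.0], [0.079, 0.997, 0.0], [0.0, 0.0, -1.0]]
contact_force: [-0.3, -0.1, -2.7]
gripper_width: 45.4
finger_force: 61.9
```

```bash
python3 - <<'E'
from plan import *
p,d=bot.camera("side");np.savez("side1.npz",p=p,d=d)
P=cloud("side",d);s=bot.sense()["position"];m=(d>0)&(np.hypot(P[...,0]-s[0],P[...,1]-s[1])<100)
cv2.imwrite("pics/s1.png",crop(p,290,140,130,150,4))
plan([(525,30,139,11.8,1)],-1)
E
```

```text
0.1 0.74 0 0 0 0.97 -1; 0.15 0.73 0 0 0 0.97 -1; 0.2 0.72 0 0 0 0.97 -1; 0.25 0.71 0 0 0 0.97 -1; 0.3 0.69 0 0 0 0.97 -1
0.34 0.66 0 0 0 0.97 -1; 0.39 0.64 0 0 0 0.97 -1; 0.43 0.61 0 0 0 0.97 -1; 0.47 0.58 0 0 0 0.97 -1; 0.51 0.55 -0.01 0 0 0.97 -1
0.54 0.52 0 0 0 0.97 -1; 0.58 0.48 -0.01 0 0 0.97 -1; 0.61 0.44 0 0 0 0.97 -1; 0.63 0.39 -0.01 0 0 0.97 -1; 0.66 0.35 0 0 0 0.97 -1
0.68 0.31 -0.01 0 0 0.97 -1; 0.7 0.26 0 0 0 0.97 -1; 0.71 0.21 -0.01 -0.01 -0.01 0.96 -1; 0.73 0.16 0 0 0 0.97 -1
19 rows, end [525.   30.  138.9]
```

View pics/s1.png

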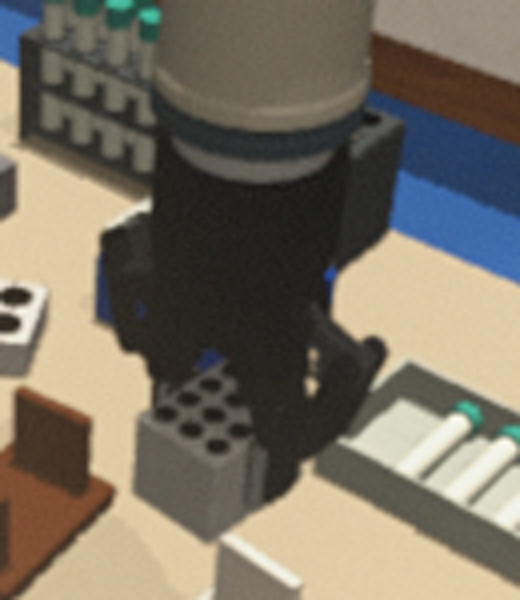

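The picture shows the block held level by its long sides (crop pixel ~205,450), well above the white cradle's cheek (~250,570). Now I carry it to the free spot.

>>> {"method": "send_rows", "body": {"commands": "0.1 0.74 0 0 0 0.97 -1; 0.15 0.73 0 0 0 0.97 -1; 0.2 0.72 0 0 0 0.97 -1; 0.25 0.71 0 0 0 0.97 -1; 0.3 0.69 0 0 0 0.97 -1"}}

```text
clock: 7.65
position: [536.4, -178.3, 137.2]
tcp_rot: [[-0.913, 0.408, -0.002], [0.408, 0.913, 0.001], [0.002, -0.0, -1.0]]
contact_force: [0.2, -0.5, -3.4]
gripper_width: 45.7
finger_force: 62.0
```

>>> {"method": "send_rows", "body": {"commands": "0.34 0.66 0 0 0 0.97 -1; 0.39 0.64 0 0 0 0.97 -1; 0.43 0.61 0 0 0 0.97 -1; 0.47 0.58 0 0 0 0.97 -1; 0.51 0.55 0 0 0 0.97 -1"}}

```text
clock: 8.15
position: [532.0, -103.9, 137.3]
tcp_rot: [[-0.725, 0.688, -0.002], [0.688, 0.725, 0.0], [0.002, -0.001, -1.0]]
contact_force: [-0.4, 0.2, -2.5]
gripper_width: 45.7
finger_force: 62.0
```

>>> {"method": "send_rows", "body": {"commands": "0.54 0.52 0 0 0 0.97 -1; 0.58 0.48 0 0 0 0.97 -1; 0.61 0.44 0 0 0 0.97 -1; 0.63 0.39 0 0 0 0.97 -1; 0.66 0.35 0 0 0 0.97 -1"}}

```text
clock: 8.65
position: [527.9, -29.2, 137.3]
tcp_rot: [[-0.456, 0.89, -0.002], [0.89, 0.456, 0.0], [0.001, -0.002, -1.0]]
contact_force: [0.5, -0.3, -2.4]
gripper_width: 45.6
finger_force: 62.0
```

>>> {"method": "send_rows", "body": {"commands": "0.68 0.31 0 0 0 0.97 -1; 0.7 0.26 0 0 0 0.97 -1; 0.71 0.21 0 0 0 0.97 -1; 0.73 0.16 0 0 0 0.97 -1; 0 0 0 0 0 0 -1"}}

```text
clock: 9.15
position: [524.8, 30.9, 137.4]
tcp_rot: [[-0.203, 0.979, -0.002], [0.979, 0.203, 0.0], [0.001, -0.002, -1.0]]
contact_force: [0.7, 0.2, -2.4]
gripper_width: 45.2
finger_force: 62.0
```

```bash
python3 - <<'E'
from plan import *
s=bot.sense();print(s["position"],s["tcp_rot"].round(4),s["q"].round(1))
# block holes region: height of the block's top in the side view
p,d=bot.camera("side");P=cloud("side",d)
m=(d>0)&(np.hypot(P[...,0]-525,P[...,1]-30)<45)&(P[...,2]<185)&(P[...,2]>100)
z=P[m][:,2];h=np.histogram(z,np.arange(100,186,3));print([(int(b),int(k)) for k,b in zip(*h)])
E
```

```text
[524.79676677  30.92212217 137.43581113] [[-2.034e-01  9.791e-01 -2.000e-03]
 [ 9.791e-01  2.034e-01  2.000e-04]
 [ 6.000e-04 -1.900e-03 -1.000e+00]] [  3.2  18.1 110.5   0.   51.6  -8.6]
[(100, 0), (103, 0), (106, 0), (109, 0), (112, 0), (115, 0), (118, 0), (121, 0), (124, 0), (127, 2), (130, 33), (133, 39), (136, 29), (139, 34), (142, 33), (145, 44), (148, 40), (151, 52), (154, 34), (157, 44), (160, 44), (163, 39), (166, 44), (169, 41), (172, 87), (175, 198), (178, 15), (181, 17)]
```

>>> {"method": "send_rows", "body": {"commands": "0 0 1 0 0 0 -1; 0 0 1 0 0 0 -1; 0 0 1 0 0 0 -1; 0 0 1 0 0 0 -1; 0 0 1 0 0 0 -1"}}

```text
clock: 9.7
position: [525.3, 28.9, 37.2]
tcp_rot: [[-0.205, 0.979, -0.001], [0.979, 0.205, -0.0], [-0.0, -0.001, -1.0]]
contact_force: [-1.2, 0.6, -2.8]
gripper_width: 45.7
finger_force: 62.2
```

>>> {"method": "send_rows", "body": {"commands": "0 0 0.7 0 0 0 -1; 0 0 0.4 0 0 0 -1; 0 0 0.2 0 0 0 -1; 0 0 0.1 0 0 0 -1; 0 0 0 0 0 0 -1"}}

```text
clock: 10.2
position: [526.0, 29.6, 10.8]
tcp_rot: [[-0.204, 0.979, 0.001], [0.979, 0.204, 0.0], [-0.0, 0.001, -1.0]]
contact_force: [-0.3, 0.2, -3.4]
gripper_width: 45.4
finger_force: 62.1
```

>>> {"method": "send_rows", "body": {"commands": "0 0 0.05 0 0 0 -1; 0 0 0 0 0 0 -1"}}

```text
clock: 10.4
position: [526.0, 29.7, 9.9]
tcp_rot: [[-0.204, 0.979, 0.001], [0.979, 0.204, 0.0], [-0.0, 0.001, -1.0]]
contact_force: [0.0, -0.0, -3.4]
gripper_width: 45.0
finger_force: 62.1
```

Still hanging (−3.4 N, about 0.3 kg); go down gently until contact.

>>> {"method": "send_rows", "body": {"commands": "0 0 0.05 0 0 0 -1; 0 0 0.05 0 0 0 -1; 0 0 0 0 0 0 -1"}}

```text
clock: 10.7
position: [525.5, 29.7, 7.4]
tcp_rot: [[-0.204, 0.979, -0.0], [0.979, 0.204, 0.0], [0.0, -0.0, -1.0]]
contact_force: [-0.1, -0.1, -3.2]
gripper_width: 45.6
finger_force: 62.1
```

>>> {"method": "send_rows", "body": {"commands": "0 0 0.03 0 0 0 -1; 0 0 0 0 0 0 -1"}}

```text
clock: 10.9
position: [525.6, 29.7, 7.3]
tcp_rot: [[-0.204, 0.979, -0.0], [0.979, 0.204, 0.0], [0.0, -0.0, -1.0]]
contact_force: [-1.6, 0.8, 4.1]
gripper_width: 45.4
finger_force: 62.9
```

>>> {"method": "send_rows", "body": {"commands": "0 0 0 0 0 0 1; 0 0 0 0 0 0 1; 0 0 0 0 0 0 1; 0 0 0 0 0 0 1; 0 0 0 0 0 0 1"}}

```text
clock: 11.4
position: [525.7, 29.7, 6.9]
tcp_rot: [[-0.204, 0.979, 0.0], [0.979, 0.204, -0.0], [-0.0, 0.0, -1.0]]
contact_force: [-0.2, 0.4, 0.8]
gripper_width: 85.2
finger_force: 0.0
```

>>> {"method": "send_rows", "body": {"commands": "0 0 -0.3 0 0 0 1; 0 0 -0.8 0 0 0 1; 0 0 -1 0 0 0 1; 0 0 -1 0 0 0 1; 0 0 -1 0 0 0 1"}}

```text
clock: 11.9
position: [525.5, 29.7, 90.0]
tcp_rot: [[-0.204, 0.979, 0.0], [0.979, 0.204, -0.0], [-0.0, 0.0, -1.0]]
contact_force: [0.2, 0.6, 0.1]
gripper_width: 85.6
finger_force: 0.0
```

>>> {"method": "send_rows", "body": {"commands": "0 0 0 0 0 1 1; 0 0 0 0 0 1 1; 0 0 0 0 0 1 1; 0 0 0 0 0 1 1; 0 0 0 0 0 1 1"}}

```text
clock: 12.4
position: [525.6, 29.7, 89.3]
tcp_rot: [[0.146, 0.989, 0.0], [0.989, -0.146, -0.0], [0.0, 0.0, -1.0]]
contact_force: [0.3, 0.6, -0.7]
gripper_width: 85.2
finger_force: 0.0
```

>>> {"method": "send_rows", "body": {"commands": "0 0 0 0 0 1 1; 0 0 0 0 0 1 1; 0 0 0 0 0 1 1; 0 0 0 0 0 1 1; 0 0 0 0 0 1 1"}}

```text
clock: 12.9
position: [525.6, 29.7, 89.3]
tcp_rot: [[0.476, 0.879, 0.0], [0.879, -0.476, 0.0], [0.0, 0.0, -1.0]]
contact_force: [0.5, -0.2, -0.3]
gripper_width: 85.2
finger_force: 0.0
```

>>> {"method": "send_rows", "body": {"commands": "0 0 0 0 0 1 1; 0 0 0 0 0 1 1; 0 0 0 0 0 1 1; 0 0 0 0 0 1 1; 0 0 0 0 0 1 1"}}

```text
clock: 13.4
position: [525.7, 29.7, 89.3]
tcp_rot: [[0.748, 0.664, 0.0], [0.664, -0.748, 0.0], [0.0, 0.0, -1.0]]
contact_force: [0.6, -0.1, 1.5]
gripper_width: 85.6
finger_force: 0.0
```

>>> {"method": "send_rows", "body": {"commands": "0 0 0 0 0 1 1; 0 0 0 0 0 1 1; 0 0 0 0 0 1 1; 0 0 0 0 0 1 1; 0 0 0 0 0 1 1"}}

```text
clock: 13.9
position: [525.6, 29.7, 89.3]
tcp_rot: [[0.93, 0.368, 0.0], [0.368, -0.93, 0.0], [0.0, 0.0, -1.0]]
contact_force: [-0.0, 0.2, -0.7]
gripper_width: 85.2
finger_force: 0.0
```

>>> {"method": "send_rows", "body": {"commands": "0 0 0 0 0 1 1; 0 0 0 0 0 1 1; 0 0 0 0 0 0.5 1; 0 0 0 0 0 0 1"}}

```text
clock: 14.3
position: [525.6, 29.7, 89.2]
tcp_rot: [[0.979, 0.203, 0.0], [0.203, -0.979, -0.0], [0.0, 0.0, -1.0]]
contact_force: [0.9, 0.6, 0.3]
gripper_width: 85.3
finger_force: 0.0
```

```bash
python3 - <<'E'
from plan import *
s=bot.sense();print(s["position"],s["tcp_rot"].round(4),s["q"].round(1))
p,d=bot.camera("side");np.savez("side2.npz",p=p,d=d)
P=cloud("side",d)
u,v=proj("side",[525,30,46]);print(u,v)
m=(d>0)&(np.hypot(P[...,0]-525,P[...,1]-30)<55)&(P[...,2]<51)&(P[...,2]>40)
q=P[m];print(len(q),np.median(q,0),cv2.minAreaRect(q[:,:2].astype(np.float32)))
cv2.imwrite("pics/s2.png",crop(p,int(u)-50,int(v)-45,100,75,8))
E
```

```text
[525.64138868  29.67202713  89.2452812 ] [[ 9.791e-01  2.032e-01  2.000e-04]
 [ 2.032e-01 -9.791e-01 -0.000e+00]
 [ 2.000e-04  1.000e-04 -1.000e+00]] [  3.1  22.2 112.3  -0.   45.5  81.3]
234.48523384500544 235.54645869295933
425 [522.63912177  28.14273864  45.33682038] ((523.3565063476562, 30.243057250976562), (49.50869369506836, 65.23577880859375), 10.863556861877441)
```

View pics/s2.png

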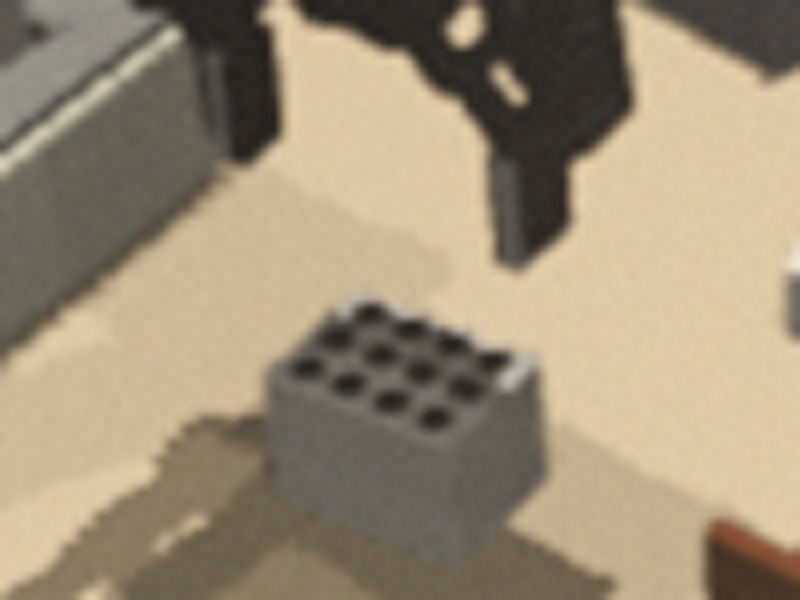

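The block stands flat on the bench (top face around 415,365 in the crop), square to the opened fingers, which are clear of its short ends. Now I take it by its ends.

>>> {"method": "send_rows", "body": {"commands": "0 0 0.8 0 0 0 1; 0 0 1 0 0 0 1; 0 0 1 0 0 0 1; 0 0 0.8 0 0 0 1; 0 0 0.4 0 0 0 1"}}

```text
clock: 14.85
position: [524.9, 29.7, 7.8]
tcp_rot: [[0.979, 0.205, -0.002], [0.205, -0.979, -0.0], [-0.002, -0.0, -1.0]]
contact_force: [-0.6, -0.4, 0.1]
gripper_width: 85.3
finger_force: 0.0
```

>>> {"method": "send_rows", "body": {"commands": "0 0 0.2 0 0 0 1; 0 0 0 0 0 0 1; 0 0 0 0 0 0 -1; 0 0 0 0 0 0 -1; 0 0 0 0 0 0 -1"}}

```text
clock: 15.35
position: [526.3, 29.7, 5.8]
tcp_rot: [[0.979, 0.204, 0.002], [0.204, -0.979, 0.0], [0.001, 0.0, -1.0]]
contact_force: [-0.8, -0.1, 7.0]
gripper_width: 63.4
finger_force: 66.5
```

>>> {"method": "send_rows", "body": {"commands": "0 0 0 0 0 0 -1; 0 0 0 0 0 0 -1; 0 0 0 0 0 0 -1; 0 0 0 0 0 0 -1"}}

```text
clock: 15.75
position: [526.3, 29.8, 5.8]
tcp_rot: [[0.979, 0.204, 0.002], [0.204, -0.979, 0.0], [0.002, 0.0, -1.0]]
contact_force: [-1.4, -0.2, 6.9]
gripper_width: 63.4
finger_force: 66.5
```

>>> {"method": "send_rows", "body": {"commands": "0 0 -0.2 0 0 0 -1; 0 0 -0.6 0 0 0 -1; 0 0 -1 0 0 0 -1; 0 0 -1 0 0 0 -1; 0 0 -1 0 0 0 -1"}}

```text
clock: 16.25
position: [525.4, 29.7, 82.3]
tcp_rot: [[0.979, 0.204, 0.0], [0.204, -0.979, -0.0], [0.0, 0.0, -1.0]]
contact_force: [-0.5, -0.0, -2.8]
gripper_width: 63.3
finger_force: 66.5
```

>>> {"method": "send_rows", "body": {"commands": "0 0 -1 0 0 0 -1; 0 0 -1 0 0 0 -1; 0 0 -1 0 0 0 -1; 0 0 -1 0 0 0 -1; 0 0 -1 0 0 0 -1"}}

```text
clock: 16.75
position: [525.2, 29.6, 182.5]
tcp_rot: [[0.979, 0.204, 0.0], [0.204, -0.979, -0.0], [0.0, 0.0, -1.0]]
contact_force: [0.9, -0.6, -3.3]
gripper_width: 63.1
finger_force: 66.5
```

>>> {"method": "send_rows", "body": {"commands": "0.05 -0.7 -0.2 0 0 0 -1; 0.05 -0.9 0 0 0 0 -1; 0.05 -0.9 0 0 0 0 -1; 0.05 -0.9 0 0 0 0 -1; 0.05 -0.9 0 0 0 0 -1"}}

```text
clock: 17.25
position: [512.0, 116.1, 184.6]
tcp_rot: [[0.979, 0.204, -0.001], [0.204, -0.979, 0.0], [-0.001, -0.0, -1.0]]
contact_force: [-0.3, 0.5, -3.8]
gripper_width: 63.2
finger_force: 66.7
```

>>> {"method": "send_rows", "body": {"commands": "0.05 -0.9 0 0 0 0 -1; 0.05 -0.9 0 0 0 0 -1; 0.05 -0.9 0 0 0 0 -1; 0.05 -0.9 0 0 0 0 -1; 0.05 -0.9 0 0 0 0 -1"}}

```text
clock: 17.75
position: [498.5, 205.2, 184.5]
tcp_rot: [[0.979, 0.204, -0.001], [0.204, -0.979, -0.0], [-0.001, -0.0, -1.0]]
contact_force: [0.1, -0.2, -2.8]
gripper_width: 63.4
finger_force: 66.7
```

>>> {"method": "send_rows", "body": {"commands": "0.05 -0.9 0 0 0 0 -1; 0.03 -0.8 0 0 0 0 -1; 0 0 0 0 0 0 -1; 0 0 0 0 0 0 -1"}}

```text
clock: 18.15
position: [493.7, 237.8, 184.7]
tcp_rot: [[0.979, 0.205, -0.001], [0.205, -0.979, -0.0], [-0.001, 0.0, -1.0]]
contact_force: [0.0, -1.2, -2.6]
gripper_width: 63.8
finger_force: 66.6
```

```bash
python3 - <<'E'
from plan import *
s=bot.sense();print(s["position"],s["tcp_rot"].round(4),s["q"].round(1))
for n in("side","top"):
    p,d=bot.camera(n);np.savez(n+"3.npz",p=p,d=d)
    u,v=proj(n,[494,238,180]);print(n,u,v)
    cv2.imwrite(f"pics/{n}3.png",crop(p,max(0,int(u)-60),max(0,int(v)-45),120,90,6))
E
```

```text
[493.72636287 237.811413   184.65198941] [[ 9.788e-01  2.046e-01 -5.000e-04]
 [ 2.046e-01 -9.788e-01 -5.000e-04]
 [-6.000e-04  4.000e-04 -1.000e+00]] [ 25.6  16.4 105.6  -0.   58.  103.8]
side 158.41909379182147 157.4800613195383
top 159.19376133513572 246.41085861538824
```

View pics/side3.png

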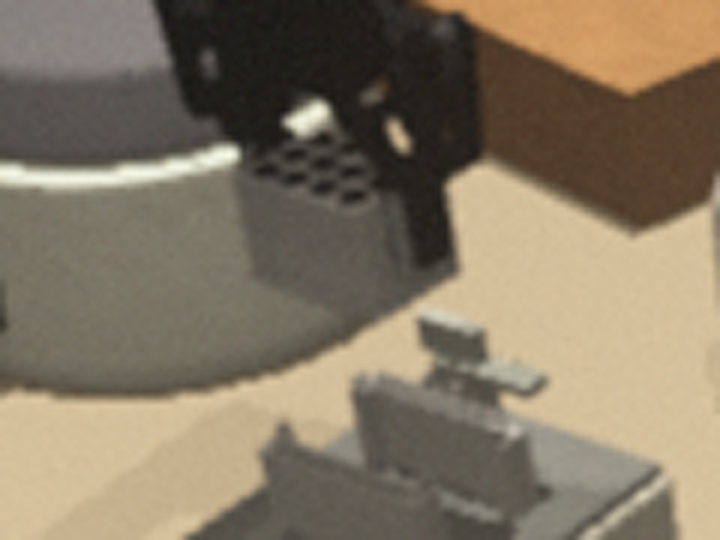

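```bash
python3 - <<'E'
from plan import *
a=np.radians(11.8);R=np.array([[np.cos(a),np.sin(a)],[-np.sin(a),np.cos(a)]])
def fr(n,k):
    d=np.load(f"{n}{k}.npz")['d'];P=cloud(n,d);q=(P[...,:2]-[495,238])@R.T;return d,q[...,0],q[...,1],P[...,2]
d,x,y,z=fr("side",3)
m=(d>0)&(abs(y)<29)&(x<-10)&(x>-40)&(z>188)&(z<222)
m=(d>0)&(abs(y)<50)&(x<-15)&(x>-40)&(z>182)&(z<220)
m2=m&(y<30)&(y>-25)
print("block -x face",m2.sum(),"x",np.median(x[m2]),"fit x=a*y+b",np.polyfit(y[m2],x[m2],1),"z range",np.percentile(z[m],[1,99]))
print(" y ext",np.percentile(y[m],[0,1,5,95,99,100]).round(1))
t=(d>0)&(abs(y)<33)&(abs(x)<26)&(z>220)&(z<232);print("top",t.sum(),np.median(z[t]),np.percentile(x[t],[1,99]),np.percentile(y[t],[1,99]))
d,x,y,z=fr("side",0)
w=(d>0)&(abs(y)<38)&(x<-28)&(x>-45)&(z>78)&(z<102)
print("wall -x outer",w.sum(),"x",np.median(x[w]),np.polyfit(y[w],x[w],1))
w=(d>0)&(abs(y)<30)&(x<28)&(x>10)&(z>85)&(z<102)
print("wall +x inner",w.sum(),"x",np.median(x[w]),np.polyfit(y[w],x[w],1))
for lo,hi in((-45,-28),(15,30)):
    w=(d>0)&(abs(y)<60)&(x<hi)&(x>lo)&(z>80)&(z<108);print("wall y",np.percentile(y[w],[0,1,5,95,99,100]).round(1))
E
```

```text
block -x face 261 x -24.900640110266604 fit x=a*y+b [-1.64796549e-03 -2.48552161e+01] z range [182.53881748 219.85092245]
 y ext [-35.4 -32.5 -31.4  29.   32.7  34.1]
top 249 224.49922103950536 [-25.81764299  17.42906393] [-31.42975148  32.73571162]
wall -x outer 186 x -33.592370037979116 [ 8.32188692e-04 -3.36245241e+01]
wall +x inner 93 x 23.59834902702091 [5.75113187e-03 2.34983892e+01]
wall y [-42.8 -41.3 -39.5  37.8  42.3  44.7]
wall y [-42.8 -41.8 -41.1  38.3  41.6  43.6]
```

View pics/top3.png

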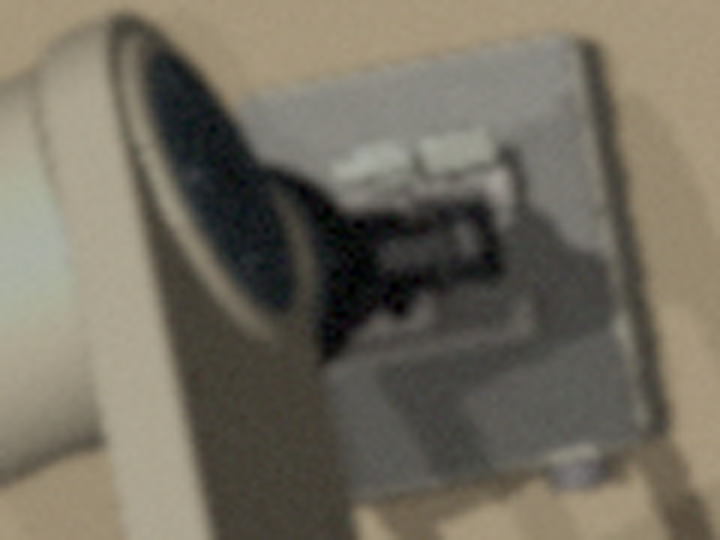

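>>> {"method": "send_rows", "body": {"commands": "0.045 0 0.3 0 0 0 -1; 0 0 0.6 0 0 0 -1; 0 0 0.8 0 0 0 -1; 0 0 0.6 0 0 0 -1; 0 0 0.4 0 0 0 -1"}}

```text
clock: 18.75
position: [494.4, 237.2, 129.1]
tcp_rot: [[0.979, 0.203, -0.002], [0.203, -0.979, -0.001], [-0.002, 0.001, -1.0]]
contact_force: [0.9, -0.9, -2.7]
gripper_width: 63.3
finger_force: 66.6
```

>>> {"method": "send_rows", "body": {"commands": "0 0 0.1 0 0 0 -1; 0 0 0 0 0 0 -1; 0 0 0 0 0 0 -1"}}

```text
clock: 19.05
position: [495.5, 238.0, 129.3]
tcp_rot: [[0.979, 0.204, 0.001], [0.204, -0.979, 0.0], [0.001, -0.0, -1.0]]
contact_force: [-0.6, 0.8, -2.6]
gripper_width: 63.3
finger_force: 66.7
```

```bash
cat > meas.py <<'E'
from plan import *
a=np.radians(11.8);R=np.array([[np.cos(a),np.sin(a)],[-np.sin(a),np.cos(a)]])
def meas(k,zb):
    p,d=bot.camera("side");np.savez(f"side{k}.npz",p=p,d=d)
    P=cloud("side",d);q=(P[...,:2]-[495,238])@R.T;x,y,z=q[...,0],q[...,1],P[...,2]
    print(bot.sense()["position"].round(2))
    m=(d>0)&(x<-15)&(x>-29)&(z>max(zb+4,115))&(z<zb+41);m2=m&(y<28)&(y>-25)
    print("block -x face",m2.sum(),np.median(x[m2]),np.polyfit(y[m2],x[m2],1),"y",np.percentile(y[m&(abs(y)<45)],[1,5,95,99]).round(1))
    t=(d>0)&(abs(y)<30)&(x>-20)&(x<20)&(z>zb+42)&(z<zb+52);print("top z",t.sum(),np.median(z[t]))
    w=(d>0)&(abs(y)<38)&(x<-28)&(x>-45)&(z>78)&(z<102);print("wall -x outer",np.median(x[w]))
E
python3 -c "
from meas import *
meas(4,123)"
```

```text
[495.55 238.01 129.44]
block -x face 210 -23.33793176248563 [ 8.44794045e-03 -2.33824726e+01] y [-33.  -31.6  28.2  31.3]
top z 172 169.33744490635485
wall -x outer -33.45899859509274
```

>>> {"method": "send_rows", "body": {"commands": "-0.03 0 0.2 0 0 0 -1; 0 0 0.3 0 0 0 -1; 0 0 0.3 0 0 0 -1; 0 0 0.2 0 0 0 -1; 0 0 0 0 0 0 -1"}}

```text
clock: 19.6
position: [494.0, 237.5, 108.0]
tcp_rot: [[0.979, 0.204, -0.001], [0.204, -0.979, -0.001], [-0.001, 0.0, -1.0]]
contact_force: [-0.4, 0.7, -2.6]
gripper_width: 62.9
finger_force: 66.7
```

>>> {"method": "send_rows", "body": {"commands": "0 0 0.2 0 0 0 -1; 0 0 0.2 0 0 0 -1; 0 0 0 0 0 0 -1"}}

```text
clock: 19.9
position: [494.2, 237.5, 100.3]
tcp_rot: [[0.979, 0.204, -0.001], [0.204, -0.979, -0.0], [-0.001, 0.0, -1.0]]
contact_force: [-0.5, 0.3, -3.1]
gripper_width: 63.3
finger_force: 66.7
```

>>> {"method": "send_rows", "body": {"commands": "0 0 0.2 0 0 0 -1; 0 0 0.2 0 0 0 -1; 0 0 0.2 0 0 0 -1; 0 0 0.2 0 0 0 -1; 0 0 0 0 0 0 -1"}}

```text
clock: 20.4
position: [494.1, 237.5, 84.2]
tcp_rot: [[0.979, 0.204, -0.001], [0.204, -0.979, -0.0], [-0.001, 0.0, -1.0]]
contact_force: [-0.3, 0.1, -2.7]
gripper_width: 63.6
finger_force: 66.7
```

>>> {"method": "send_rows", "body": {"commands": "0 0 0.1 0 0 0 -1; 0 0 0.1 0 0 0 -1; 0 0 0 0 0 0 -1; 0 0 0 0 0 0 -1"}}

```text
clock: 20.8
position: [494.5, 237.7, 80.9]
tcp_rot: [[0.979, 0.204, -0.0], [0.204, -0.979, 0.0], [0.0, -0.0, -1.0]]
contact_force: [0.7, -0.0, -2.4]
gripper_width: 63.4
finger_force: 66.7
```

>>> {"method": "send_rows", "body": {"commands": "0 0 0.05 0 0 0 -1; 0 0 0 0 0 0 -1"}}

```text
clock: 21.0
position: [494.6, 237.7, 79.9]
tcp_rot: [[0.979, 0.204, 0.0], [0.204, -0.979, 0.0], [0.0, 0.0, -1.0]]
contact_force: [0.5, 0.2, -3.0]
gripper_width: 63.2
finger_force: 66.7
```

>>> {"method": "send_rows", "body": {"commands": "0 0 0.05 0 0 0 -1; 0 0 0.05 0 0 0 -1; 0 0 0 0 0 0 -1"}}

```text
clock: 21.3
position: [494.4, 237.6, 77.7]
tcp_rot: [[0.979, 0.204, -0.0], [0.204, -0.979, -0.0], [-0.0, 0.0, -1.0]]
contact_force: [0.5, -0.2, -2.2]
gripper_width: 63.4
finger_force: 66.7
```

>>> {"method": "send_rows", "body": {"commands": "0 0 0.05 0 0 0 -1; 0 0 0.03 0 0 0 -1; 0 0 0 0 0 0 -1"}}

```text
clock: 21.6
position: [494.5, 237.7, 76.2]
tcp_rot: [[0.979, 0.204, -0.0], [0.204, -0.979, -0.0], [-0.0, 0.0, -1.0]]
contact_force: [-1.1, 0.2, -3.0]
gripper_width: 63.2
finger_force: 66.7
```

>>> {"method": "send_rows", "body": {"commands": "0 0 0.03 0 0 0 -1; 0 0 0 0 0 0 -1"}}

```text
clock: 21.8
position: [494.6, 237.7, 75.9]
tcp_rot: [[0.979, 0.204, 0.0], [0.204, -0.979, 0.0], [0.0, -0.0, -1.0]]
contact_force: [-1.8, 0.1, 0.6]
gripper_width: 63.4
finger_force: 67.0
```

>>> {"method": "send_rows", "body": {"commands": "0 0 0.03 0 0 0 -1; 0 0 0 0 0 0 -1; 0 0 0 0 0 0 1; 0 0 0 0 0 0 1; 0 0 0 0 0 0 1"}}

```text
clock: 22.3
position: [494.7, 237.8, 75.1]
tcp_rot: [[0.979, 0.203, 0.0], [0.203, -0.979, 0.0], [0.0, -0.0, -1.0]]
contact_force: [-0.2, -0.6, -0.2]
gripper_width: 85.5
finger_force: 0.0
```

>>> {"method": "send_rows", "body": {"commands": "0 0 0 0 0 0 1; 0 0 0 0 0 0 1; 0 0 -0.3 0 0 0 1; 0 0 -0.8 0 0 0 1; 0 0 -1 0 0 0 1"}}

```text
clock: 22.8
position: [494.0, 237.5, 117.3]
tcp_rot: [[0.979, 0.204, -0.001], [0.204, -0.979, -0.001], [-0.002, 0.0, -1.0]]
contact_force: [0.3, -0.8, -0.4]
gripper_width: 85.2
finger_force: 0.0
```

>>> {"method": "send_rows", "body": {"commands": "0 0 -1 0 0 0 1; 0 0 -1 0 0 0 1; 0 0 -1 0 0 0 1; 0 0 -0.5 0 0 0 1; 0 0 0 0 0 0 1"}}

```text
clock: 23.3
position: [495.3, 238.1, 188.6]
tcp_rot: [[0.979, 0.204, 0.003], [0.204, -0.979, 0.001], [0.003, -0.001, -1.0]]
contact_force: [-0.5, -0.4, -0.8]
gripper_width: 85.6
finger_force: 0.0
```

```bash
python3 - <<'E'
from meas import *
s=bot.sense();print(s["position"],s["clock"])
p,d=bot.camera("side");np.savez("side5.npz",p=p,d=d)
P=cloud("side",d);q=(P[...,:2]-[495,238])@R.T;x,y,z=q[...,0],q[...,1],P[...,2]
t=(d>0)&(abs(y)<31)&(x>-22)&(x<18)&(z>106)&(z<130);print("top z",t.sum(),np.median(z[t]),"plane",np.linalg.lstsq(np.c_[x[t],y[t],np.ones(t.sum())],z[t],rcond=None)[0])
t=(d>0)&(abs(y)<25)&(x>25)&(x<60)&(z>131)&(z<146);r=cv2.minAreaRect(np.c_[x[t],y[t]].astype(np.float32));print("wing",t.sum(),r)
t=(d>0)&(abs(y)<60)&(x>20)&(x<60)&(z>119)&(z<128);print("arm",t.sum(),cv2.minAreaRect(np.c_[x[t],y[t]].astype(np.float32)))
u,v=proj("side",[505,238,120])
cv2.imwrite("pics/s5.png",crop(p,int(u)-50,int(v)-45,100,75,8))
E
```

```text
[495.34331226 238.09016942 188.6124005 ] 23.3
top z 259 115.63586860101088 plane [-4.48406565e-03  3.46457189e-02  1.15408591e+02]
wing 52 ((37.7117919921875, 0.34084320068359375), (30.797630310058594, 8.794098854064941), 89.07996368408203)
arm 86 ((37.947608947753906, -13.965229034423828), (14.899449348449707, 57.39868927001953), 5.069154739379883)
```

View pics/s5.png

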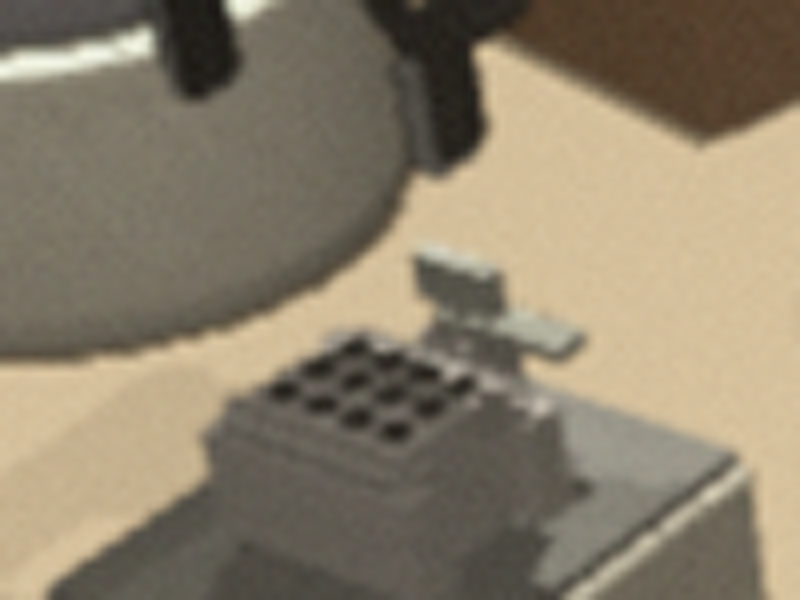

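```bash
python3 - <<'E'
from meas import *
for k,c,zz in((5,(494,238),116),(2,(525,30),46),(0,(541.5,-253.7),58)):
    d=np.load(f"side{k}.npz")['d'];P=cloud("side",d);an=-4.5 if k==0 else 101.8
    e=np.radians(an);q=(P[...,:2]-c)@np.array([[np.cos(e),-np.sin(e)],[np.sin(e),np.cos(e)]])
    t=(d>0)&(abs(q[...,0])<28)&(abs(q[...,1])<19)&(abs(P[...,2]-zz)<4)
    A=np.c_[q[t],np.ones(t.sum())];b=P[t][:,2];print(k,t.sum(),np.linalg.lstsq(A,b,rcond=None)[0].round(3),"std",b.std().round(2))
plan([(534,246.1,188,11.8,1),],0,start=(495.3,238.1,188.6,-78.2))
E
```

```text
5 199 [3.00000e-03 7.00000e-03 1.15806e+02] std 1.01
2 261 [2.0000e-03 4.0000e-03 4.5555e+01] std 1.11
0 440 [3.0000e-03 1.0000e-03 5.7346e+01] std 0.96
0.09 0 0 0 0 -0.98 0; 0.09 0.01 0 0 0 -0.98 0; 0.08 0.01 0 0 0 -0.98 0; 0.08 0.02 0 0 0 -0.98 0; 0.08 0.02 0 0 0 -0.98 0
0.08 0.03 0 0 0 -0.98 0; 0.08 0.03 0 0 0 -0.98 0; 0.08 0.04 0 0 0 -0.98 0; 0.07 0.05 0 0 0 -0.98 0; 0.07 0.05 0 0 0 -0.98 0
0.07 0.05 0 0 0 -0.98 0; 0.06 0.06 0 0 0 -0.98 0; 0.06 0.06 0 0 0 -0.98 0; 0.05 0.07 0 0 0 -0.98 0; 0.05 0.07 0 0 0 -0.98 0
0.04 0.07 0 0 0 -0.98 0; 0.04 0.08 0 0 0 -0.97 0; 0.04 0.08 0 0 0 -0.98 0; 0.03 0.08 0.01 0 0 -0.97 0; 0.02 0.08 0.01 0 0 -0.98 0
0.02 0.09 0 0 0 -0.97 0; 0.01 0.08 0.01 0 0 -0.98 0; 0.01 0.09 0 0 0 -0.97 0
23 rows, end [534.  246.2 188. ]
```

The block is down flat in the pocket: its top is at 115.8 mm (116 expected), just above the walls around (350,390) in the crop. The button's arm still points to −y (~530,330). Next I go to the wing (~455,270).

>>> {"method": "send_rows", "body": {"commands": "0.5 0 0 0 0 -1 0; 0.5 0.03 0 0 0 -1 0; 0.49 0.07 0 0 0 -1 0; 0.46 0.1 0 0 0 -1 0; 0 0 0 0 0 -1 0"}}

```text
clock: 23.85
position: [533.4, 245.7, 185.6]
tcp_rot: [[0.849, 0.528, -0.001], [0.528, -0.849, -0.001], [-0.001, -0.0, -1.0]]
contact_force: [-0.4, 0.0, 0.3]
gripper_width: 42.6
finger_force: 0.0
```

>>> {"method": "send_rows", "body": {"commands": "0 0 0 0 0 -1 0; 0 0 0 0 0 -1 0; 0 0 0 0 0 -1 0; 0 0 0 0 0 -1 0; 0 0 0 0 0 -1 0"}}

```text
clock: 24.35
position: [532.3, 245.4, 185.5]
tcp_rot: [[0.617, 0.787, -0.002], [0.787, -0.617, -0.001], [-0.002, -0.001, -1.0]]
contact_force: [1.0, -0.3, -0.8]
gripper_width: 42.8
finger_force: 0.0
```

>>> {"method": "send_rows", "body": {"commands": "0 0 0 0 0 -1 0; 0 0 0 0 0 -1 0; 0 0 0 0 0 -1 0; 0 0 0 0 0 -1 0; 0 0 0 0 0 -1 0"}}

```text
clock: 24.85
position: [532.3, 245.4, 185.5]
tcp_rot: [[0.311, 0.951, -0.002], [0.951, -0.311, -0.001], [-0.002, -0.002, -1.0]]
contact_force: [1.3, 0.2, 1.6]
gripper_width: 42.9
finger_force: 0.0
```

>>> {"method": "send_rows", "body": {"commands": "0 0 0 0 0 -1 0; 0 0 0 0 0 -1 0; 0 0 0 0 0 -1 0; 0 0 0 0 0 -1 0; 0 0 0 0 0 -1 0"}}

```text
clock: 25.35
position: [532.3, 245.4, 185.5]
tcp_rot: [[-0.033, 0.999, -0.002], [0.999, 0.033, -0.001], [-0.001, -0.002, -1.0]]
contact_force: [-0.8, 0.6, 0.1]
gripper_width: 42.3
finger_force: 0.0
```

>>> {"method": "send_rows", "body": {"commands": "0 0 0 0 0 -1 0; 0 0 0 0 0 -1 0; 0 0 0 0 0 -0.5 0; 0 0 0 0 0 0 0; 0 0 0 0 0 0 0"}}

```text
clock: 25.85
position: [532.6, 245.5, 186.1]
tcp_rot: [[-0.202, 0.979, -0.001], [0.979, 0.202, -0.001], [-0.0, -0.002, -1.0]]
contact_force: [-0.7, 0.8, 0.6]
gripper_width: 42.9
finger_force: 0.0
```

```bash
python3 - <<'E'
from plan import *
plan([(534,246.1,150,11.8,1),(534,246.1,127.5,11.8,.4)],0)
E
```

```text
0.01 0.04 0.9 -0.01 0 -0.02 0; 0 0.04 0.9 -0.01 0.01 -0.01 0; 0 0 0.38 0 0 0 0; 0 0 0.37 0 0 0 0; 0 0 0.38 0 0 0 0
5 rows, end [534.  246.  127.5]
```

>>> {"method": "send_rows", "body": {"commands": "0 0.04 0.9 0 0 0 0; 0 0.03 0.9 0 0 0 0; 0 0 0.4 0 0 0 0; 0 0 0.4 0 0 0 0; 0 0 0.3 0 0 0 0", "newtons": 30}}

```text
clock: 26.35
position: [534.4, 246.0, 128.7]
tcp_rot: [[-0.203, 0.979, -0.0], [0.979, 0.203, -0.0], [-0.0, -0.0, -1.0]]
contact_force: [-0.3, 0.0, 0.7]
gripper_width: 42.8
finger_force: 0.0
```

>>> {"method": "send_rows", "body": {"commands": "0 0 0 0 0 0 0; 0 0 0 0 0 0 0; 0 0 0 0 0 0 -0.5; 0 0 0 0 0 0 -1; 0 0 0 0 0 0 -1"}}

```text
clock: 26.85
position: [533.8, 246.0, 129.6]
tcp_rot: [[-0.203, 0.979, -0.001], [0.979, 0.203, -0.0], [0.0, -0.001, -1.0]]
contact_force: [-3.8, 0.4, 1.0]
gripper_width: 7.1
finger_force: 30.4
```

>>> {"method": "send_rows", "body": {"commands": "0 0 0 0 0 0 -1; 0 0 0 0 0 0 -1; 0 0 0 0 0 0 -1"}}

```text
clock: 27.15
position: [533.8, 246.0, 129.6]
tcp_rot: [[-0.203, 0.979, -0.001], [0.979, 0.203, -0.0], [0.0, -0.001, -1.0]]
contact_force: [-3.9, -0.6, 5.4]
gripper_width: 7.1
finger_force: 30.9
```

>>> {"method": "send_rows", "body": {"commands": "0 0 0 0 0 0.5 -1; 0 0 0 0 0 1 -1; 0 0 0 0 0 1 -1; 0 0 0 0 0 1 -1; 0 0 0 0 0 1 -1"}}

```text
clock: 27.65
position: [533.8, 246.0, 129.7]
tcp_rot: [[0.112, 0.994, -0.001], [0.994, -0.112, -0.0], [-0.0, -0.001, -1.0]]
contact_force: [-3.9, -0.3, 5.8]
gripper_width: 7.4
finger_force: 30.9
```

>>> {"method": "send_rows", "body": {"commands": "0 0 0 0 0 1 -1; 0 0 0 0 0 1 -1; 0 0 0 0 0 1 -1; 0 0 0 0 0 1 -1; 0 0 0 0 0 1 -1"}}

```text
clock: 28.15
position: [533.8, 246.0, 129.6]
tcp_rot: [[0.445, 0.896, -0.001], [0.896, -0.445, -0.0], [-0.001, -0.001, -1.0]]
contact_force: [-4.6, -0.8, 5.5]
gripper_width: 7.0
finger_force: 30.9
```

```bash
python3 - <<'E'
from station import bot
s=bot.sense();print(s["contact_force"],s["moment"],s["q"])
E
```

```text
[-4.63238986 -0.76483741  5.45221506] [-0.02760478  0.671763    0.08056911] [2.45876028e+01 2.35378649e+01 1.03191907e+02 2.46832458e-02
 5.33242852e+01 5.09943727e+01]
```

Turning smoothly at low torque; go on.

>>> {"method": "send_rows", "body": {"commands": "0 0 0 0 0 1 -1; 0 0 0 0 0 1 -1; 0 0 0 0 0 1 -1; 0 0 0 0 0 1 -1; 0 0 0 0 0 1 -1"}}

```text
clock: 28.65
position: [533.7, 246.0, 129.6]
tcp_rot: [[0.724, 0.689, -0.001], [0.689, -0.724, -0.0], [-0.001, -0.001, -1.0]]
contact_force: [-4.0, -0.8, 6.0]
gripper_width: 6.9
finger_force: 30.9
```

>>> {"method": "send_rows", "body": {"commands": "0 0 0 0 0 1 -1; 0 0 0 0 0 1 -1; 0 0 0 0 0 1 -1; 0 0 0 0 0 1 -1; 0 0 0 0 0 1 -1"}}

```text
clock: 29.15
position: [533.7, 246.1, 129.7]
tcp_rot: [[0.916, 0.4, -0.001], [0.4, -0.916, -0.0], [-0.001, -0.0, -1.0]]
contact_force: [-4.6, -1.4, 5.9]
gripper_width: 7.2
finger_force: 31.0
```

>>> {"method": "send_rows", "body": {"commands": "0 0 0 0 0 1 -1; 0 0 0 0 0 0.5 -1; 0 0 0 0 0 0.5 -1; 0 0 0 0 0 0 -1"}}

```text
clock: 29.55
position: [533.7, 246.1, 129.6]
tcp_rot: [[0.963, 0.27, -0.001], [0.27, -0.963, 0.0], [-0.001, -0.0, -1.0]]
contact_force: [-4.6, 0.3, 5.8]
gripper_width: 7.0
finger_force: 31.0
```

```bash
python3 - <<'E'
from station import bot
import numpy as np
s=bot.sense();print(s["contact_force"],s["moment"],s["q"],np.degrees(np.arctan2(s["tcp_rot"][1,1],s["tcp_rot"][0,1])))
E
```

```text
[-4.63091392  0.34200423  5.8227077 ] [-0.0576895   0.72210952 -0.02473919] [2.45921386e+01 2.35383705e+01 1.03192873e+02 3.68627193e-02
 5.33295446e+01 9.89008442e+01] -74.33074733114618
```

>>> {"method": "send_rows", "body": {"commands": "0 0 0 0 0 0.5 -1; 0 0 0 0 0 0.4 -1; 0 0 0 0 0 0 -1"}}

```text
clock: 29.85
position: [533.7, 246.1, 129.6]
tcp_rot: [[0.978, 0.209, -0.001], [0.209, -0.978, 0.0], [-0.001, -0.0, -1.0]]
contact_force: [-4.8, -0.3, 5.6]
gripper_width: 7.1
finger_force: 31.0
```

```bash
cat > st.py <<'E'
from station import bot
import numpy as np
s=bot.sense();print(s["contact_force"].round(2),s["moment"].round(3),np.degrees(np.arctan2(s["tcp_rot"][1,1],s["tcp_rot"][0,1])))
E
python3 st.py
```

```text
[-4.77 -0.3   5.64] [-0.013  0.713 -0.055] -77.9181395228252
```

>>> {"method": "send_rows", "body": {"commands": "0 0 0 0 0 0.2 -1; 0 0 0 0 0 0.2 -1; 0 0 0 0 0 0 -1"}}

```text
clock: 30.15
position: [533.7, 246.1, 129.6]
tcp_rot: [[0.983, 0.183, -0.001], [0.183, -0.983, -0.0], [-0.001, -0.0, -1.0]]
contact_force: [-4.3, -0.4, 5.5]
gripper_width: 7.0
finger_force: 31.0
```

```bash
python3 st.py
```

```text
[-4.31 -0.35  5.53] [-0.028  0.802  0.285] -79.45903446662469
```

>>> {"method": "send_rows", "body": {"commands": "0 0 0 0 0 0.2 -1; 0 0 0 0 0 0 -1; 0 0 0 0 0 0 0; 0 0 0 0 0 0 0; 0 0 0 0 0 0 0"}}

```text
clock: 30.65
position: [534.6, 246.0, 129.1]
tcp_rot: [[0.986, 0.169, 0.0], [0.169, -0.986, 0.0], [0.0, -0.0, -1.0]]
contact_force: [-0.1, -0.2, 0.3]
gripper_width: 42.5
finger_force: 0.0
```

>>> {"method": "send_rows", "body": {"commands": "0 0 0 0 0 0 0; 0 0 -0.3 0 0 0 0; 0 0 -1 0 0 0 0; 0 0 -1 0 0 0 0; 0 0 -1 0 0 0 0"}}

```text
clock: 31.15
position: [534.4, 246.0, 196.1]
tcp_rot: [[0.986, 0.169, 0.0], [0.169, -0.986, -0.0], [0.0, 0.0, -1.0]]
contact_force: [-0.1, 0.3, -0.3]
gripper_width: 42.9
finger_force: 0.0
```

>>> {"method": "send_rows", "body": {"commands": "-0.8 0 -1 0 0 0 0; -1 0 -1 0 0 0 0; -1 0 -1 0 0 0 0; -1 0 0 0 0 0 0; -1 0 0 0 0 0 0"}}

```text
clock: 31.65
position: [439.4, 229.8, 256.3]
tcp_rot: [[0.986, 0.169, 0.002], [0.169, -0.986, 0.001], [0.002, -0.001, -1.0]]
contact_force: [0.2, -0.4, -0.8]
gripper_width: 42.3
finger_force: 0.0
```

>>> {"method": "send_rows", "body": {"commands": "-1 0 0 0 0 0 0; -1 0 0 0 0 0 0; -0.5 0 0 0 0 0 0; 0 0 0 0 0 0 0; 0 0 0 0 0 0 0"}}

```text
clock: 32.15
position: [391.3, 221.6, 255.5]
tcp_rot: [[0.986, 0.169, 0.001], [0.169, -0.986, 0.0], [0.001, -0.0, -1.0]]
contact_force: [-0.2, 0.4, 0.1]
gripper_width: 43.0
finger_force: 0.0
```

```bash
python3 - <<'E'
from meas import *
ims=[]
for n in("side","top"):
    p,d=bot.camera(n)
    P=cloud(n,d);q=(P[...,:2]-[494.2,238])@R.T;x,y,z=q[...,0],q[...,1],P[...,2]
    t=(d>0)&(abs(y)<12)&(x>-10)&(x<60)&(z>121)&(z<130);print(n,"arm",t.sum(),cv2.minAreaRect(np.c_[x[t],y[t]].astype(np.float32)) if t.sum()>4 else "")
    t=(d>0)&(abs(y)<30)&(x>15)&(x<65)&(z>132)&(z<146);print("wing",t.sum(),cv2.minAreaRect(np.c_[x[t],y[t]].astype(np.float32)) if t.sum()>4 else "")
    t=(d>0)&(abs(y)<28)&(x>-19)&(x<19)&(abs(z-116)<4);print("block top",t.sum(),np.median(z[t]))
    u,v=proj(n,[500,238,120]);ims.append(crop(p,int(u)-40,int(v)-45,80,90,5))
cv2.imwrite("pics/fin.png",np.hstack(ims));print(bot.sense()["clock"])
E
```

```text
side arm 84 ((25.349143981933594, -0.2780427932739258), (17.05255699157715, 57.5428352355957), 88.46383666992188)
wing 53 ((38.637855529785156, -0.4479703903198242), (9.986727714538574, 31.276844024658203), 88.888427734375)
block top 170 115.76020176424288
top arm 97 ((24.936738967895508, -0.19829940795898438), (15.01142406463623, 50.7469367980957), 85.60982513427734)
wing 58 ((41.176597595214844, 0.39000558853149414), (8.94904613494873, 28.649423599243164), 88.3020248413086)
block top 334 116.06366096927889
32.25
```

View pics/fin.png

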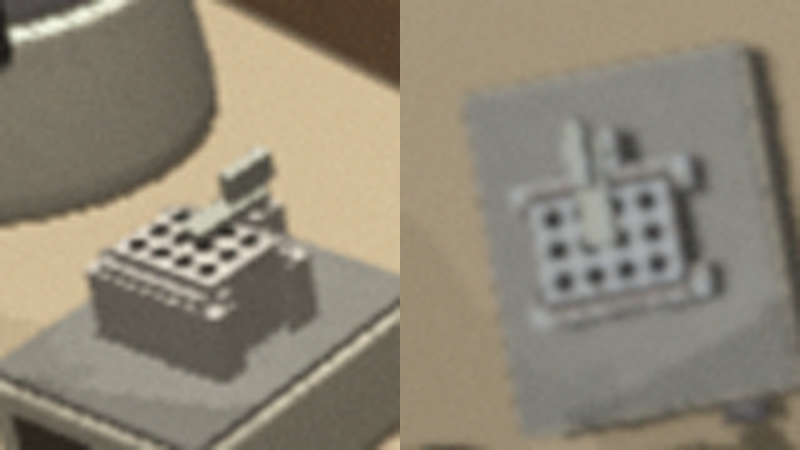

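The arm lies straight across the block (top crop ~597,220), in line with its hole columns. The block sits square between the walls at 116 mm, and the firm torque rise marked the stop. Handing in.

```bash
python3 -c "
from station import bot
print(bot.close_job())"
```

```text
the job is handed in; nothing more can be done
None
```

The job is handed in at about 32 s of the 67 s: the block was stood on the bench and let go, retaken by its short ends, and now sits flat and square in the shaker pocket with the turnbutton turned across it to its stop; nothing else was touched.

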